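Stand a soap carton in the counter display and latch its keeper bar

ROBOT

A 7-joint arm with a two-finger parallel gripper is mounted at the origin on a cart in front of the work surface, level with it; the furniture and walls round the work are solid. World frame = base frame: x ahead of the robot, y to its left, z up, the work surface at z = 0. Lengths are in m, angles in rad, forces in N, time in s.
With the tool pointing down it reaches from about 0.425 to 0.925 m from the base axis. Payload 6.8 kg.
Tool frame: the origin (TCP) lies midway between the tips of the shut fingers; the grasp point (between the pads) lies 19 mm behind it; z points along the fingers, y is the line along which they close (so a half turn about z gives the same grasp; the last joint's range is limited). The gripper opens to 88 mm and grips with 3 to 60 N. Pads are 20 mm wide; open, the fingers measure 115 mm over their backs; the gripper's body (75 mm by 178 mm) begins 61 mm behind the grasp point.
Start: joints at [1.234, 0.477, 0.022, 1.555, -0.011, 1.109, -0.083], TCP at [0.153, -0.657, 0.223] pointing down, gripper open.
Joint ranges: [-2.96, 2.96], [-0.34, 2.1], [-1.41, 1.46], [0.24, 2.44], [-1.37, 4.51], [0.17, 1.92], [-2.96, 2.96]. Speed limits (rad/s): [2.39, 2.39, 3.14, 3.14, 3.14, 3.14, 3.14].

INTERFACE

Orientations are given as a unit quaternion [x, y, z, w].
In Python, from bench import ctrl, cams, workorder, models gives the robot as it stands.
- The arm moves only by the tool send_rows, never from a script. Its argument "moves" is a list of rows, each an object with "slide": the shift along the tool's x, y, z scaled (see below), a list of three; "dr": the turn, a rotation vector about the tool's x, y, z scaled (see below), a list of three. In form: [{"slide": [dx, dy, dz], "dr": [wx, wy, wz]}, ...]. A call has 1 to 12 rows; each row is the pose to reach, as a shift and turn from the pose commanded when the call began, along the tool's axes at that moment; what a row does not reach only later rows make up. The controller multiplies each number of a shift by 0.2 m and each number of a turn by 45 degrees. A row lasts 1/8 s, in which the tool goes at most 62.5 mm and 10.7 degrees, less where a joint would pass 70% of its speed; a pose out of reach is approached as far as the arm can. A call with a number of a shift or a turn outside -1 to 1 is refused whole. A call with a gripper value outside its range is refused whole. "fingers" is the opening, from 0 (shut) to 1 (fully open), set as the call begins (left out, the last holds). The fingers move at their own pace and stop on an object; "force" is the grip in N (left out, the last holds). Time passes only in rows, so rows that repeat a pose let the fingers close. It gives the time, the measured TCP pose, the force, the opening and the grip force at its end, in the units of the state.
- ctrl.state(): the state, without advancing time (a new reading comes with each control period).
- cams.read_camera(name): name is "scene" or "top" or "wrist"; returns a dict with "color" (420x560x3 uint8, red, green, blue), "range_z" (420x560 float32, m along the optical axis (not along the pixel's ray), 0 where there is no reading), "fx", "fy", "cx", "cy" (pixels), "extrinsics" (4x4, takes a point from camera to world coordinates). Camera axes: x right, y down, z forward; pixel columns grow to the right and rows downward; lengths in m; the calibration is good to about 2 mm. A picture is of the moment at which its call begins.
- workorder.sign_off(): hands the job in; it is judged then, once.
Trained networks look in the newest picture that a camera, given by its name, has taken for a name from the list of things; names that differ only in an ending like _2 or _b are one class to them, and where a whole thing is asked for, a point or a joint stands for the part that bears it (a point fixed in the world has none). Each returns a list of dicts, best first, with "p" (0 to 1); they miss things now and then, are a little off and sometimes report something else, mostly with a low value. They report only what shows in the picture. A call takes as long as a camera call.
- models.outline_of(name, camera): "region" (420x560 bool, what is visible of it) and "rect" ([left, top, right, bottom] in pixels, round what is visible of it).
The state is a dict: "clock": time; "q": joint angles; "joint_velocities": joint speeds; "joint_efforts": joint torques, N m; "ee_pos": TCP position; "tcp_rot": TCP orientation; "wrist_force": force on the tool from outside, world axes, zero at the start; "torque": the same for the moment, N m; "finger_gap": finger opening in m; "finger_force": force on a finger pad.
Only numpy, scipy, OpenCV 4.12 (cv2) and the standard library are available. Lean on these libraries where they do the work, as an engineer would, in place of code of your own. Each camera call takes 0.05 s, during which the arm holds its last target. There are 200 camera calls.

TASK

Put the soap carton that lies flat near the front of the counter into the small display holder, standing upright on one of its small ends on the holder's floor with a broad face to the front. Then swing the holder's keeper bar shut in front of the carton until it clicks fully home in its catch. Let go of everything, and do not disturb the other goods on the counter.

Things in the scene. Friction and masses are not known exactly. Their poses are not given: they have to be found in the camera images.
- soap_carton: Loose soap carton near the counter front (not the like one far back), rigid, 52 x 82 x 28 mm (own x, y, z), 0.08-0.15 kg, lying flat at the start (28 mm high). Origin: centre of the broad face it lies on; its centre is 14 mm along +z. Own y: long axis, to end vertical, either end up. Lying, it can be held by its long sides only (52 mm); the holder has finger room only at its broad faces (28 mm).
- holder: Wooden display holder fixed on the counter. Origin: underside, below the bay's centre; -x is its open front, y across. Base 8 mm thick (x -48 to 30, y -71 to 63 mm). Cheeks 6 mm thick, inner faces at y -31 and +31, x -18 to 22, tops at z 84. Low back lip: front face at x 20, top at z 30; open above it. Dark catch housing at the front -y corner: x -40 to -22, y -65 to -52, top z 54.
- bay_floor (a point): Centre of the bay floor, 8 mm above the counter. The bay is 62 mm wide (holder y); along holder x a carton on end (28 mm thick) fits with its centre from -7 mm (touching the shut bar) to +6 mm (touching the lip) of here.
- keeper_bar (a joint): Angle of the steel keeper bar on its upright hinge (rad): 0 = shut against its stop, across the bay's front along holder y; opens by swinging forward, 1.57 = pointing to holder -x, limit 2.1. Stays where left. Near 0.17 its nose meets a sprung ball; pushed over it (about 5 to 8 N at the tab) it goes home to about 0 and is held; short of that it springs back. The bar is 6 mm thick, z 36 to 48 mm.
- keeper_hinge (a point): Point on the bar's upright hinge axis, 42 mm above the counter, at the holder's front +y corner (holder x -24, y +42 mm). The hinge post's top is 56 mm above the counter; the bar's end reaches 88 mm from this axis. Shut, the bar's inner face lies at holder x -21 mm.
- keeper_tab (a point): Centre of the upper part of the bar's upright push tab, 55 mm from the hinge axis, 62 mm above the counter. The tab is 8 mm thick across the bar, 14 mm along it, from 36 to 70 mm above the counter.
- stamp: Bystander: loose wooden rubber stamp, 32 x 32 mm foot, 69 mm high. Origin at the centre of its underside. Leave alone.
- cream_pot: Bystander: loose round pot with lid, diameter 63 mm, 34 mm high. Origin at the centre of its underside. Leave alone.
- flat_spool: Bystander: loose flat ribbon spool, diameter 64 mm, 22 mm high. Origin at the centre of its underside. Leave alone.
- tall_spool: Bystander: loose twine spool, diameter 56 mm, 52 mm high. Origin at the centre of its underside. Leave alone.
- jar: Bystander: loose glass jar with lid, 57 x 49 mm, 70 mm high. Origin at the centre of its underside. Leave alone.

How it is judged:
On the way, in this order (a step that is already met when the one before it is completed fails the run):
1. the carton stands on end in the holder while the keeper bar is still open (horizontal distance between soap_carton and holder below 0.026 m and angle between the y axis of soap_carton and the z axis of holder, either way round below 0.12 rad and angle between the z axis of soap_carton and the x axis of holder, either way round below 0.25 rad and z of soap_carton in the frame of holder below 0.055 m and value of joint keeper_bar above 0.3 rad), for 0.2 s.
2. the keeper bar is fully shut in its catch (value of joint keeper_bar below 0.05 rad), for 0.1 s.
At the end, for the whole second after the job is handed in: The carton rests still on the bay floor, on one end (upright within 0.12 rad, broad faces front and back within 0.25 rad, origin within 26 mm of the bay centre from above and 44 to 55 mm above the holder underside), and the keeper bar is shut in its catch (below 0.05 rad) (horizontal distance between soap_carton and holder below 0.026 m and angle between the y axis of soap_carton and the z axis of holder, either way round below 0.12 rad and angle between the z axis of soap_carton and the x axis of holder, either way round below 0.25 rad and z of soap_carton in the frame of holder between 0.044 and 0.055 m and linear speed of soap_carton below 0.02 m/s and value of joint keeper_bar below 0.05 rad); the robot touches nothing.
It fails at once if a bystander (stamp, pot, spool or jar) is shifted by more than 30 mm (distance of any of stamp, cream_pot, flat_spool, tall_spool, jar from where it was at the start of the episode above 0.03 m).
It also fails if it takes over 62 s, if anything falls off the work surface, if the arm or the gripper's body presses on something with over 40 N, if the wrist force passes 120 N, or if a joint passes its speed limit or range.

## Working session

There is one attempt and no reset: what is moved stays moved. The work goes in short steps, Python scripts to look and compute and a tool call to move; the robot and the scene stay as the last step left them, time stands still between calls to the robot, and variables do not carry over. Pictures are saved under pics/ and viewed, at most 10 in all, crops included, and the job is handed in when it is done.

Besides the shell and the picture viewer there is one more tool, called after "Emit:" as name([rows], argument=value, ...), one row to a line, values as JSON. send_rows: Moves the arm, as the interface text tells. Shifts and turns lie within -1 to 1; 1 stands for 0.2 m of shift or 45 degrees of turn. Its arguments: {"type":"object","properties":{"moves":{"type":"array","items":{"type":"object","properties":{"slide":{"type":"array","items":{"type":"number"}},"dr":{"type":"array","items":{"type":"number"}}}}},"fingers":{"type":"number"},"force":{"type":"number"}},"required":["moves"]}

```bash
mkdir -p pics; ls; cat > h.py <<'E'
import numpy as np, cv2
from scipy.spatial.transform import Rotation as R
from bench import ctrl, cams, workorder, models
def pts(im):
    v,u=np.mgrid[0:420,0:560]; z=im["range_z"]
    P=np.stack([(u-im["cx"])/im["fx"]*z,(v-im["cy"])/im["fy"]*z,z],-1)
    E=im["extrinsics"]; return P@E[:3,:3].T+E[:3,3]
def save(im,n): cv2.imwrite(f"pics/{n}.png",im["color"][...,::-1])
def rel(p,q=None,s=None):
    "shift (units) and turn (units) from commanded~measured pose to p,q"
    s=s or ctrl.state(); r=R.from_quat(s["tcp_rot"])
    d=r.inv().apply(np.array(p)-s["ee_pos"])/0.2
    w=(r.inv()*R.from_quat(q)).as_rotvec()/np.radians(45) if q is not None else None
    return d,w
E
python3 - <<'E'
from h import *
np.set_printoptions(precision=4,suppress=True)
s=ctrl.state(); print(s)
for c in ("top","scene"):
    im=cams.read_camera(c); save(im,c); P=pts(im); print(c,im["extrinsics"],im["fx"])
    for n in "soap_carton holder keeper_bar keeper_tab stamp cream_pot flat_spool tall_spool jar".split():
        for o in models.outline_of(n,c)[:2]:
            m=o["region"]&(im["range_z"]>0); q=P[m]
            if len(q): 
                t=q[q[:,2]>np.percentile(q[:,2],90)-.006]; rc=cv2.minAreaRect((t[:,:2]*1000).astype(np.float32))
                print(n,round(o["p"],2),o["rect"],np.percentile(q,[2,98],axis=0).round(3).tolist(),"top rect",np.round(rc[0],1),np.round(rc[1],1),round(rc[2],1))
E
```

```text
pics
{'clock': 0.0, 'q': array([ 1.2339,  0.4778,  0.0224,  1.5564, -0.0115,  1.1093, -0.0831]), 'joint_velocities': array([ 0.0006, -0.0017, -0.0002,  0.0008,  0.0004,  0.0007,  0.0003]), 'joint_efforts': array([ -0.0001, -58.2849,   1.5346, -27.2609,  -0.0543,   0.017 ,
         0.0002]), 'ee_pos': array([ 0.1529, -0.6568,  0.2217]), 'tcp_rot': array([ 0.9935,  0.1142, -0.0002, -0.0009]), 'wrist_force': array([ 0.3583, -0.1489, -0.1708]), 'torque': array([ 0.0085, -0.002 , -0.0399]), 'finger_force': 0.0, 'finger_gap': 0.08794544711573239}
top [[-0.0224 -0.9959  0.0874  0.3839]
 [-0.9996  0.0209 -0.0177 -0.0952]
 [ 0.0158 -0.0877 -0.996   1.4278]
 [ 0.      0.      0.      1.    ]] 425.77973049611353
soap_carton 0.82 [270.4, 215.0, 295.7, 236.1] [[0.416, -0.199, 0.007], [0.48, -0.123, 0.035]] top rect [ 449.5 -160.8] [81.1 51.4] 70.3
soap_carton 0.47 [155.0, 186.1, 202.1, 227.0] [[0.482, 0.125, -0.0], [0.586, 0.258, 0.083]] top rect [537.6 203.3] [ 92.2 116.4] 8.9
holder 0.79 [156.3, 184.5, 201.7, 228.2] [[0.491, 0.126, 0.002], [0.582, 0.254, 0.084]] top rect [538.1 203.3] [ 91.5 11
[... 1948 characters left out ...]
0.083]] top rect [534.5 207.3] [ 86.4 113.2] 9.9
keeper_tab 0.54 [263.0, 183.6, 266.3, 201.4] [[0.53, -0.005, 0.001], [0.583, 0.043, 0.07]] top rect [544.5   9.9] [13.7 15.8] 1.5
keeper_tab 0.54 [242.8, 213.5, 259.1, 227.8] [[0.394, -0.047, 0.01], [0.452, 0.006, 0.042]] top rect [423.7 -20. ] [60.6 57. ] 36.9
stamp 0.48 [241.5, 210.3, 259.4, 226.5] [[0.395, -0.048, -0.0], [0.463, 0.017, 0.042]] top rect [425.6 -18.4] [65.5 57.1] 38.9
cream_pot 0.53 [260.8, 184.9, 267.5, 203.2] [[0.53, -0.003, 0.006], [0.565, 0.028, 0.07]] top rect [541.1  11.2] [16.7 11.4] 37.6
tall_spool 0.3 [199.6, 160.8, 242.5, 197.4] [[0.484, 0.131, 0.001], [0.584, 0.272, 0.085]] top rect [315.7 -53. ] [775.2 126.5] 51.1
```

```bash
python3 - <<'E'
import cv2,numpy as np
t=cv2.imread("pics/top.png");s=cv2.imread("pics/scene.png")
a=cv2.resize(t[165:265,90:310],(792,360),interpolation=cv2.INTER_CUBIC)[:, :]
b=cv2.resize(s[150:212,187:267],(310,240),interpolation=cv2.INTER_CUBIC)
c=cv2.resize(s,(320,240)); 
o=np.zeros((600,792,3),np.uint8);o[:360]=a;o[360:,:310]=b;o[360:,320:640]=c
cv2.imwrite("pics/m1.png",o)
E
```

```text
(no output)
```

View pics/m1.png

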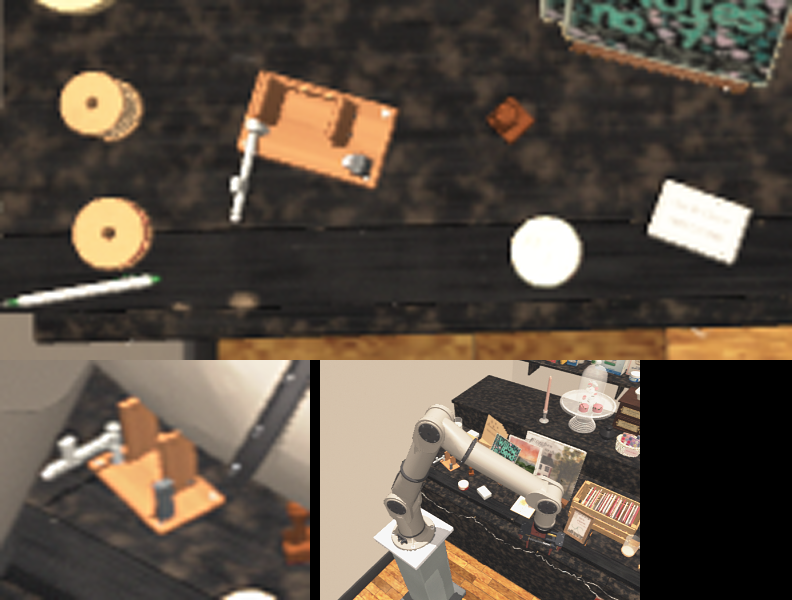

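The composite shows the holder at about (240–397, 70–188) in the upscaled top view. Its bar is open and points towards the robot, from the hinge at (257,127) to its tip at (235,215). The carton lies at (700,222), the pot at (545,250) and the stamp at (510,118). A tall framed board stands behind the carton.

```bash
python3 - <<'E'
from h import *
np.set_printoptions(precision=4,suppress=True)
im=cams.read_camera("top"); P=pts(im).reshape(-1,3); C=im["color"].reshape(-1,3).astype(int)
near=(abs(P[:,0]-.535)<.12)&(abs(P[:,1]-.2)<.12)
orange=near&(C[:,0]>C[:,2]+50)
b=P[orange&(P[:,2]<.02)]; t=P[orange&(P[:,2]>.06)]
print(len(b),len(t),"all-orange rect",cv2.minAreaRect((P[orange][:,:2]*1000).astype(np.float32)))
print("base",cv2.minAreaRect((b[:,:2]*1000).astype(np.float32)))
print("tops",t[:,:2].round(3).tolist())
w=P[near&(C.max(1)-C.min(1)<40)&(P[:,2]>.03)]; print("grey",w.round(3).tolist())
for x in np.arange(.4,.9,.05):
    print(round(x,2),[round(float(P[(abs(P[:,0]-x)<.03)&(abs(P[:,1]-y)<.03),2].max(initial=-1)),2) for y in np.arange(-.6,.45,.075)])
E
```

```text
701 87 all-orange rect ((542.9060668945312, 190.54888916015625), (135.3500518798828, 79.44322204589844), 72.82122802734375)
base ((542.9060668945312, 190.54888916015625), (135.3500518798828, 79.44322204589844), 72.82122802734375)
tops [[0.581, 0.222], [0.581, 0.218], [0.582, 0.217], [0.578, 0.221], [0.578, 0.218], [0.58, 0.218], [0.581, 0.217], [0.575, 0.224], [0.574, 0.221], [0.575, 0.219], [0.577, 0.218], [0.571, 0.223], [0.572, 0.222], [0.572, 0.219], [0.573, 0.218], [0.568, 0.223], [0.568, 0.221], [0.569, 0.219], [0.57, 0.219], [0.565, 0.223], [0.565, 0.222], [0.568, 0.223], [0.568, 0.219], [0.564, 0.155], [0.562, 0.227], [0.562, 0.223], [0.563, 0.223], [0.564, 0.221], [0.56, 0.154], [0.561, 0.152], [0.563, 0.151], [0.558, 0.226], [0.559, 0.224], [0.56, 0.223], [0.561, 0.222], [0.558, 0.159], [0.557, 0.154], [0.558, 0.153], [0.56, 0.152], [0.555, 0.226], [0.556, 0.225], [0.557, 0.224], [0.554, 0.158], [0.554, 0.154], [0.555, 0.153], [0.552, 0.229], [0.553, 0.228], [0.553, 0.225], [0.554, 0.224], [0.551, 0.158], [0.551, 0.155], [0.553, 0.155], [0.549, 0.23], [0.549, 0.227], [0.549
[... 3335 characters left out ...]
 0.01, 0.09, 0.07, 0.01, 0.03, 0.01]
0.55 [0.01, 0.01, 0.01, 0.01, 0.01, 0.02, 0.02, 0.01, 0.07, 0.01, 0.09, 0.09, 0.01, 0.06, 0.01]
0.6 [0.05, 0.05, 0.05, 0.05, 0.05, 0.11, 0.08, 0.05, 0.01, 0.01, 0.03, 0.09, 0.01, 0.06, 0.01]
0.65 [0.05, 0.05, 0.05, 0.08, 0.08, 0.2, 0.17, 0.13, 0.08, 0.03, 0.09, 0.09, 0.01, 0.03, 0.03]
0.7 [0.24, 0.25, 0.24, 0.29, 0.29, 0.27, 0.27, 0.22, 0.1, 0.06, 0.09, 0.09, 0.09, 0.03, 0.03]
0.75 [0.34, 0.34, 0.34, 0.34, 0.33, 0.28, 0.28, 0.24, 0.17, 0.11, 0.09, 0.09, 0.1, 0.03, 0.03]
0.8 [-1.0, -1.0, -1.0, -1.0, 0.01, 0.01, 0.01, 0.26, 0.27, 0.23, 0.09, 0.09, 0.09, 0.01, 0.01]
0.85 [0.01, 0.01, 0.0, 0.0, 0.01, 0.01, 0.01, 0.11, 0.27, 0.27, 0.01, 0.04, 0.08, 0.09, 0.09]
```

Emit:
send_rows([
  {"slide": [1, -1, -0.15], "dr": [0, 0, -1]},
  {"slide": [1, -1, -0.15], "dr": [0, 0, -1]},
  {"slide": [1, -1, -0.15], "dr": [0, 0, -1]},
  {"slide": [1, -1, -0.15], "dr": [0, 0, -1]},
  {"slide": [1, -1, -0.15], "dr": [0, 0, -1]},
  {"slide": [1, -1, -0.15], "dr": [0, 0, -1]},
], fingers=1)

```text
clock: 1.8
ee_pos: [0.3042, -0.4158, 0.2533]
tcp_rot: [0.874, 0.487, 0.0, 0.001]
wrist_force: [-0.7, -0.2, -0.0]
finger_gap: 0.0879
finger_force: 0.0
```

```bash
python3 - <<'E'
from h import *
np.set_printoptions(precision=4,suppress=True)
s=ctrl.state(); print(s["clock"],s["ee_pos"],s["q"])
t=np.radians(70.3); yv=np.array([np.sin(t),-np.cos(t),0]); z=np.array([0,0,-1.]); x=np.cross(yv,z)
q=R.from_matrix(np.stack([x,yv,z],1)); print("tool x",x,"y",yv)
print(rel([.45,-.16,.22],q.as_quat(),s))
E
```

```text
1.8 [ 0.3042 -0.4158  0.2533] [ 1.0328  0.1965 -0.2456  1.8842  0.0542  1.0661  0.2113]
tool x [0.3371 0.9415 0.    ] y [ 0.9415 -0.3371  0.    ]
(array([ 1.4714, -0.0535,  0.1662]), array([ 0.0015,  0.0004, -0.268 ]))
```

Emit:
send_rows([
  {"slide": [0.74, -0.03, 0.1], "dr": [0, 0, -0.27]},
  {"slide": [0.74, -0.03, 0.1], "dr": [0, 0, -0.27]},
  {"slide": [0.74, -0.03, 0.1], "dr": [0, 0, -0.27]},
  {"slide": [0.74, -0.03, 0.1], "dr": [0, 0, -0.27]},
])

```text
clock: 2.3
ee_pos: [0.3758, -0.2886, 0.2324]
tcp_rot: [0.818, 0.575, -0.0, -0.0]
wrist_force: [-0.8, -0.7, -0.8]
finger_gap: 0.0878
finger_force: 0.0
```

Emit:
send_rows([
  {"slide": [0.65, 0.3, 0.1], "dr": [0, 0, 0]},
  {"slide": [0.65, 0.3, 0.1], "dr": [0, 0, 0]},
  {"slide": [0.65, 0.3, 0.1], "dr": [0, 0, 0]},
  {"slide": [0.65, 0.3, 0.1], "dr": [0, 0, 0]},
])

```text
clock: 2.8
ee_pos: [0.4763, -0.1879, 0.2122]
tcp_rot: [0.818, 0.575, -0.0, -0.0]
wrist_force: [-0.4, 0.3, 0.5]
finger_gap: 0.088
finger_force: 0.0
```

```bash
python3 - <<'E'
from h import *
np.set_printoptions(precision=4,suppress=True)
im=cams.read_camera("wrist"); save(im,"w1"); P=pts(im)
s=ctrl.state(); print(s["clock"],s["ee_pos"],s["tcp_rot"],s["q"]); print(im["extrinsics"])
for o in models.outline_of("soap_carton","wrist")[:2]:
    q=P[o["region"]&(P[...,2]>.02)&(P[...,2]<.04)]; print(o["p"],o["rect"],len(q),q[:,2].mean(),cv2.minAreaRect((q[:,:2]*1000).astype(np.float32)))
t=np.radians(70.3); yv=np.array([np.sin(t),-np.cos(t),0]); z=np.array([0,0,-1.]); x=np.cross(yv,z)
q=R.from_matrix(np.stack([x,yv,z],1))
print(rel([.45,-.16,.15],q.as_quat(),s))
E
```

```text
2.85 [ 0.4754 -0.1888  0.2123] [ 0.8188  0.5741 -0.0005 -0.0001] [ 0.6528  0.256  -0.4634  1.9269  0.1367  0.9898 -0.2206]
[[ 0.9406 -0.3283 -0.0872  0.5005]
 [-0.3396 -0.9086 -0.243  -0.1222]
 [ 0.0005  0.2581 -0.9661  0.3739]
 [ 0.      0.      0.      1.    ]]
0.74 [222.8, 118.6, 278.7, 211.9] 4736 0.027705589519612762 ((450.7547912597656, -159.91485595703125), (81.94979858398438, 52.14329528808594), 68.83450317382812)
(array([ 0.0925, -0.1684,  0.3117]), array([-0.0009,  0.001 , -0.0049]))
```

View pics/w1.png

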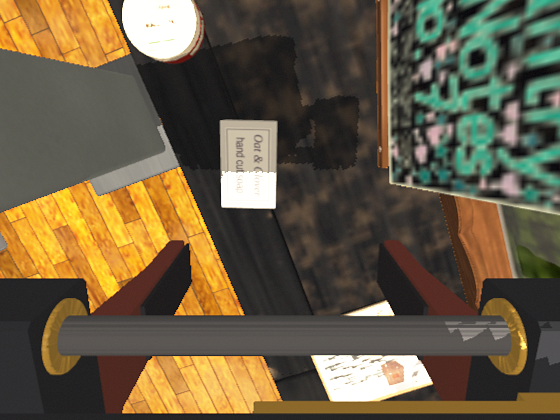

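The wrist view shows the carton at columns 222–278 and rows 119–211, with the pot at (162,25) well clear. The close measurement gives its centre as (0.451, -0.160) and its long axis at about 69.5°.

Emit:
send_rows([
  {"slide": [0.09, -0.165, 0.2], "dr": [0, -0.3, 0]},
  {"slide": [0.09, -0.165, 0.4], "dr": [0, -0.5, 0]},
  {"slide": [0.09, -0.165, 0.6], "dr": [0, -0.7, 0]},
  {"slide": [0.09, -0.165, 0.76], "dr": [0, -0.89, 0]},
  {"slide": [0.09, -0.165, 0.76], "dr": [0, -0.89, 0]},
  {"slide": [0.09, -0.165, 0.76], "dr": [0, -0.89, 0]},
])

```text
clock: 3.65
ee_pos: [0.4509, -0.1605, 0.062]
tcp_rot: [0.77, 0.539, -0.28, 0.197]
wrist_force: [-0.4, 0.4, 1.1]
finger_gap: 0.0876
finger_force: 0.0
```

```bash
python3 - <<'E'
from h import *
np.set_printoptions(precision=4,suppress=True)
s=ctrl.state(); r=R.from_quat(s["tcp_rot"]); print(s["clock"],s["ee_pos"],s["q"]); print(r.as_matrix())
print(rel([.4508,-.160,.010],s=s), r.inv().apply([0,0,.1])/.2)
E
```

```text
3.65 [ 0.4509 -0.1605  0.062 ] [ 0.0555  0.6105 -0.3197  2.0479  0.832   1.1508 -1.2034]
[[ 0.262   0.94   -0.2185]
 [ 0.7198 -0.3412 -0.6045]
 [-0.6428  0.0012 -0.766 ]]
(array([ 0.1689, -0.0016,  0.198 ]), None) [-0.3214  0.0006 -0.383 ]
```

Emit:
send_rows([
  {"slide": [0.085, 0, 0.1]},
  {"slide": [0.169, 0, 0.198]},
  {"slide": [0.169, 0, 0.198]},
])

```text
invalid input at $.moves[0]: expected keys slide, dr
```

Emit:
send_rows([
  {"slide": [0, 0, 0]},
  {"slide": [0, 0, 0]},
  {"slide": [0, 0, 0]},
  {"slide": [0, 0, 0]},
  {"slide": [0, 0, 0]},
  {"slide": [0, 0, 0]},
], fingers=0, force=25)

```text
invalid input at $.moves[0]: expected keys slide, dr
```

Emit:
send_rows([
  {"slide": [0.085, 0, 0.1], "dr": [0, 0, 0]},
  {"slide": [0.169, 0, 0.198], "dr": [0, 0, 0]},
  {"slide": [0.169, 0, 0.198], "dr": [0, 0, 0]},
])

```text
clock: 4.03
ee_pos: [0.4512, -0.1607, 0.011]
tcp_rot: [0.77, 0.538, -0.279, 0.197]
wrist_force: [0.6, -0.4, 0.1]
finger_gap: 0.0881
finger_force: 0.0
```

Emit:
send_rows([
  {"slide": [0, 0, 0], "dr": [0, 0, 0]},
  {"slide": [0, 0, 0], "dr": [0, 0, 0]},
  {"slide": [0, 0, 0], "dr": [0, 0, 0]},
  {"slide": [0, 0, 0], "dr": [0, 0, 0]},
  {"slide": [0, 0, 0], "dr": [0, 0, 0]},
  {"slide": [0, 0, 0], "dr": [0, 0, 0]},
], fingers=0, force=25)

```text
clock: 4.78
ee_pos: [0.4514, -0.1579, 0.0089]
tcp_rot: [0.768, 0.541, -0.28, 0.197]
wrist_force: [-1.2, 0.9, 5.6]
finger_gap: 0.0522
finger_force: 24.8
```

Emit:
send_rows([
  {"slide": [-0.2, 0, -0.24], "dr": [0, 0, 0]},
  {"slide": [-0.4, 0, -0.48], "dr": [0, 0, 0]},
  {"slide": [-0.48, 0, -0.575], "dr": [0, 0.25, 0]},
  {"slide": [-0.48, 0, -0.575], "dr": [0, 0.45, 0]},
  {"slide": [-0.48, 0, -0.575], "dr": [0, 0.65, 0]},
  {"slide": [-0.48, 0, -0.575], "dr": [0, 0.85, 0]},
  {"slide": [-0.48, 0, -0.575], "dr": [0, 1, 0]},
  {"slide": [-0.48, 0, -0.575], "dr": [0, 1, 0]},
])

```text
clock: 5.78
ee_pos: [0.4498, -0.16, 0.1578]
tcp_rot: [0.819, 0.572, 0.035, -0.025]
wrist_force: [-0.1, 1.0, -0.3]
finger_gap: 0.0524
finger_force: 24.8
```

Emit:
send_rows([
  {"slide": [0, 0, 0], "dr": [0, 0.2, 0]},
  {"slide": [0, 0, 0], "dr": [0, 0.4, 0]},
  {"slide": [0, 0, 0], "dr": [0, 0.6, 0]},
  {"slide": [0, 0, 0], "dr": [0, 0.8, 0]},
  {"slide": [0, 0, 0], "dr": [0, 1, 0]},
  {"slide": [0, 0, 0], "dr": [0, 1, 0]},
  {"slide": [0, 0, 0], "dr": [0, 1, 0]},
])

```text
clock: 6.65
ee_pos: [0.4517, -0.1555, 0.1586]
tcp_rot: [0.741, 0.523, 0.344, -0.243]
wrist_force: [0.3, 0.4, -1.0]
finger_gap: 0.0517
finger_force: 24.8
```

```bash
python3 - <<'E'
from h import *
np.set_printoptions(precision=4,suppress=True)
s=ctrl.state(); r=R.from_quat(s["tcp_rot"]); print(s["clock"],s["ee_pos"],s["q"]); print(r.as_matrix())
im=cams.read_camera("wrist"); save(im,"w2"); 
im2=cams.read_camera("scene"); save(im2,"s2")
a=cv2.imread("pics/w2.png"); b=cv2.imread("pics/s2.png")
cv2.imwrite("pics/m2.png",np.vstack([cv2.resize(a,(400,300)),cv2.resize(b[130:280,190:390],(400,300))]))
P=pts(im)
for o in models.outline_of("soap_carton","wrist")[:2]:
    q=P[o["region"]&(im["range_z"]>0)]; print(o["p"],o["rect"],np.percentile(q,[2,50,98],axis=0)-s["ee_pos"])
E
```

```text
6.65 [ 0.4517 -0.1555  0.1586] [ 1.2292  0.5996 -0.6652  1.9807 -0.5666  1.0149  0.6547]
[[ 0.2163  0.9425  0.2547]
 [ 0.6082 -0.3341  0.72  ]
 [ 0.7637 -0.0008 -0.6455]]
0.65 [213.9, 199.7, 359.0, 316.3] [[-0.0279 -0.026  -0.0122]
 [-0.0035 -0.0131  0.0377]
 [ 0.0219  0.0096  0.0395]]
```

View pics/m2.png

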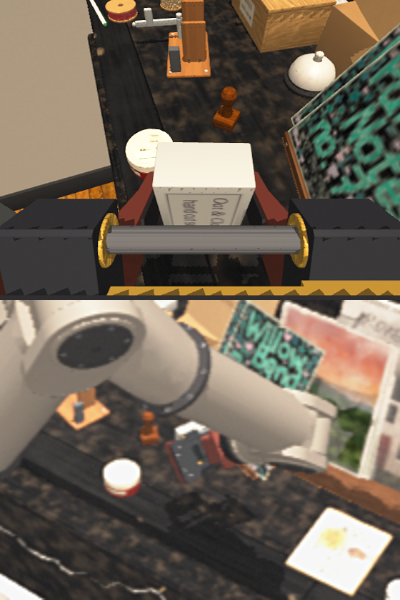

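The composite shows the carton gripped with its long axis upright and its end face on top at (205,165). The pot and stamp are clear of it. Its bottom is about 115 mm above the counter, so I'll lower it and set it down.

Emit:
send_rows([
  {"slide": [-0.13, 0.142, 0.13], "dr": [0, 0, 0]},
  {"slide": [-0.25, 0.142, 0.25], "dr": [0, 0, 0]},
  {"slide": [-0.35, 0.142, 0.35], "dr": [0, 0, 0]},
  {"slide": [-0.38, 0.142, 0.38], "dr": [0, 0, 0]},
  {"slide": [-0.4, 0.142, 0.4], "dr": [0, 0, 0]},
  {"slide": [-0.41, 0.142, 0.412], "dr": [0, 0, 0]},
  {"slide": [-0.41, 0.142, 0.412], "dr": [0, 0, 0]},
])

```text
clock: 7.68
ee_pos: [0.4819, -0.1575, 0.0434]
tcp_rot: [0.741, 0.522, 0.345, -0.242]
wrist_force: [0.8, 0.0, 0.8]
finger_gap: 0.052
finger_force: 24.8
```

Emit:
send_rows([
  {"slide": [-0.008, 0, 0.007], "dr": [0, 0, 0]},
  {"slide": [-0.008, 0, 0.007], "dr": [0, 0, 0]},
])

```text
clock: 7.92
ee_pos: [0.4813, -0.157, 0.0426]
tcp_rot: [0.741, 0.522, 0.346, -0.244]
wrist_force: [-7.6, -2.8, 14.6]
finger_gap: 0.0518
finger_force: 25.0
```

Emit:
send_rows([
  {"slide": [-0.008, 0, 0.007], "dr": [0, 0, 0]},
  {"slide": [0, 0, 0], "dr": [0, 0, 0]},
  {"slide": [0, 0, 0], "dr": [0, 0, 0]},
], fingers=1)

```text
clock: 8.3
ee_pos: [0.4818, -0.1574, 0.0407]
tcp_rot: [0.741, 0.522, 0.345, -0.243]
wrist_force: [0.8, -0.2, -0.0]
finger_gap: 0.0783
finger_force: 0.0
```

Emit:
send_rows([
  {"slide": [0, 0, -0.15], "dr": [0, 0, 0]},
  {"slide": [0, 0, -0.35], "dr": [0, 0, 0]},
  {"slide": [0, 0, -0.6], "dr": [0, 0, 0]},
  {"slide": [0, 0, -0.8], "dr": [0, 0, 0]},
  {"slide": [0, 0, -0.8], "dr": [0, 0, 0]},
])

```text
clock: 8.93
ee_pos: [0.4405, -0.276, 0.1444]
tcp_rot: [0.743, 0.521, 0.345, -0.24]
wrist_force: [1.0, 0.3, -0.7]
finger_gap: 0.0877
finger_force: 0.0
```

```bash
python3 - <<'E'
from h import *
np.set_printoptions(precision=4,suppress=True)
im=cams.read_camera("wrist"); save(im,"w3"); P=pts(im)
s=ctrl.state(); r=R.from_quat(s["tcp_rot"]); print(s["clock"],s["ee_pos"],s["q"])
for o in models.outline_of("soap_carton","wrist")[:2]:
    q=P[o["region"]&(im["range_z"]>0)]; t=q[q[:,2]>.075]; print(o["p"],o["rect"],np.percentile(q,[2,50,98],axis=0),cv2.minAreaRect((t[:,:2]*1000).astype(np.float32)))
E
```

```text
8.975 [ 0.4403 -0.2735  0.1436] [ 1.2796  0.7031 -0.5665  1.7877 -0.4635  1.173   0.6889]
0.71 [245.7, 146.8, 314.4, 230.3] [[ 0.4521 -0.1835  0.0032]
 [ 0.4766 -0.1728  0.0653]
 [ 0.5014 -0.1489  0.0824]] ((479.4197998046875, -163.12399291992188), (28.762136459350586, 52.012847900390625), 71.0772476196289)
```

```bash
cat >> h.py <<'E'
def down(az):
    "quat, tool down with tool y at azimuth az (deg)"
    t=np.radians(az); y=np.array([np.cos(t),np.sin(t),0]); z=np.array([0,0,-1.])
    return R.from_matrix(np.stack([np.cross(y,z),y,z],1)).as_quat()
E
python3 - <<'E'
from h import *
np.set_printoptions(precision=3,suppress=True)
s=ctrl.state(); r=R.from_quat(s["tcp_rot"])
for az in (71,-109):
    print(az,rel([.4794,-.1631,.17],down(az),s))
print(rel([.46,-.22,.2],down(-19),s))
E
```

```text
71 (array([0.474, 0.001, 0.356]), array([ 0.874, -0.863, -1.875]))
-109 (array([0.474, 0.001, 0.356]), array([-0.86 , -0.871,  1.846]))
(array([0.396, 0.006, 0.029]), array([ 0.007, -1.11 , -0.015]))
```

Emit:
send_rows([
  {"slide": [0.15, 0, -0.1], "dr": [0.09, -0.09, -0.19]},
  {"slide": [0.3, 0, 0], "dr": [0.18, -0.17, -0.38]},
  {"slide": [0.4, 0, 0.03], "dr": [0.26, -0.26, -0.56]},
  {"slide": [0.4, 0, 0.03], "dr": [0.35, -0.34, -0.75]},
  {"slide": [0.4, 0, 0.03], "dr": [0.44, -0.43, -0.94]},
  {"slide": [0.4, 0, 0.03], "dr": [0.44, -0.43, -0.94]},
])

```text
clock: 9.78
ee_pos: [0.4598, -0.216, 0.2009]
tcp_rot: [0.497, 0.835, 0.191, -0.136]
wrist_force: [-0.1, 0.4, 0.4]
finger_gap: 0.088
finger_force: 0.0
```

```bash
python3 - <<'E'
from h import *
np.set_printoptions(precision=3,suppress=True)
s=ctrl.state(); print(s["ee_pos"],s["q"],rel([.4794,-.1631,.17],down(71),s))
E
```

```text
[ 0.46  -0.216  0.201] [ 1.083  0.507 -0.701  1.763 -0.102  1.212  0.953] (array([0.096, 0.172, 0.254]), array([ 0.437, -0.435, -0.928]))
```

Emit:
send_rows([
  {"slide": [0.05, 0.06, 0], "dr": [0.09, -0.09, -0.19]},
  {"slide": [0.1, 0.17, 0.1], "dr": [0.18, -0.17, -0.38]},
  {"slide": [0.1, 0.17, 0.25], "dr": [0.26, -0.26, -0.56]},
  {"slide": [0.1, 0.17, 0.25], "dr": [0.35, -0.34, -0.75]},
  {"slide": [0.1, 0.17, 0.25], "dr": [0.44, -0.43, -0.93]},
  {"slide": [0.1, 0.17, 0.25], "dr": [0.44, -0.43, -0.93]},
])

```text
clock: 10.52
ee_pos: [0.4768, -0.1652, 0.1699]
tcp_rot: [0.167, 0.986, 0.0, -0.004]
wrist_force: [0.6, 0.5, 0.2]
finger_gap: 0.0877
finger_force: 0.0
```

```bash
python3 - <<'E'
from h import *
np.set_printoptions(precision=3,suppress=True)
im=cams.read_camera("wrist"); save(im,"w4"); P=pts(im)
s=ctrl.state(); print(s["clock"],s["ee_pos"],s["q"],rel([.4794,-.1631,.046],down(71),s))
for o in models.outline_of("soap_carton","wrist")[:1]:
    q=P[o["region"]&(im["range_z"]>0)]; t=q[q[:,2]>.075]; print(o["p"],o["rect"],len(t),t[:,2].mean(),cv2.minAreaRect((t[:,:2]*1000).astype(np.float32)))
E
```

```text
10.575 [ 0.477 -0.167  0.17 ] [ 0.869  0.369 -0.793  1.963  0.32   0.947  1.15 ] (array([-0.01,  0.02,  0.62]), array([-0.001, -0.009, -0.009]))
0.96 [268.7, 161.3, 311.6, 250.0] 2878 0.08145822291538937 ((479.3903503417969, -162.44833374023438), (27.62753677368164, 51.66107940673828), 70.35086059570312)
```

Emit:
send_rows([
  {"slide": [-0.01, 0.02, 0.2], "dr": [0, 0, 0]},
  {"slide": [-0.01, 0.02, 0.45], "dr": [0, 0, 0]},
  {"slide": [-0.01, 0.02, 0.62], "dr": [0, 0, 0]},
  {"slide": [-0.01, 0.02, 0.62], "dr": [0, 0, 0]},
])

```text
clock: 11.12
ee_pos: [0.4787, -0.1645, 0.0442]
tcp_rot: [0.169, 0.986, 0.0, -0.005]
wrist_force: [-0.6, -0.2, 0.3]
finger_gap: 0.0879
finger_force: 0.0
```

Emit:
send_rows([
  {"slide": [0, 0, 0], "dr": [0, 0, 0]},
  {"slide": [0, 0, 0], "dr": [0, 0, 0]},
  {"slide": [0, 0, 0], "dr": [0, 0, 0]},
  {"slide": [0, 0, 0], "dr": [0, 0, 0]},
  {"slide": [0, 0, 0], "dr": [0, 0, 0]},
  {"slide": [0, 0, 0], "dr": [0, 0, 0]},
  {"slide": [0, 0, 0], "dr": [0, 0, 0]},
], fingers=0, force=25)

```text
clock: 12.0
ee_pos: [0.4809, -0.1639, 0.0468]
tcp_rot: [0.166, 0.986, -0.001, -0.002]
wrist_force: [0.8, 0.5, 1.2]
finger_gap: 0.0278
finger_force: 25.0
```

```bash
python3 - <<'E'
from h import *
np.set_printoptions(precision=3,suppress=True)
s=ctrl.state(); print(s["ee_pos"],s["q"],R.from_quat(s["tcp_rot"]).as_matrix())
E
```

```text
[ 0.481 -0.164  0.047] [ 0.746  0.549 -0.676  2.049  0.52   0.721  0.975] [[-0.945  0.328 -0.005]
 [ 0.328  0.945 -0.001]
 [ 0.004 -0.002 -1.   ]]
```

Emit:
send_rows([
  {"slide": [0, 0, -0.25], "dr": [0, 0, 0]},
  {"slide": [0, 0, -0.5], "dr": [0, 0, 0]},
  {"slide": [0, 0.1, -0.78], "dr": [0, 0, 0.1]},
  {"slide": [0.03, 0.3, -0.78], "dr": [0, 0, 0.3]},
  {"slide": [0.06, 0.5, -0.78], "dr": [0, 0, 0.5]},
  {"slide": [0.09, 0.7, -0.78], "dr": [0, 0, 0.7]},
  {"slide": [0.12, 0.9, -0.78], "dr": [0, 0, 0.9]},
  {"slide": [0.12, 0.9, -0.78], "dr": [0, 0, 0.98]},
  {"slide": [0.12, 0.9, -0.78], "dr": [0, 0, 0.98]},
])

```text
clock: 13.12
ee_pos: [0.5176, 0.0145, 0.2022]
tcp_rot: [0.524, 0.852, -0.002, -0.002]
wrist_force: [-0.8, 0.0, -0.2]
finger_gap: 0.0279
finger_force: 25.0
```

```bash
python3 - <<'E'
from h import *
np.set_printoptions(precision=3,suppress=True)
s=ctrl.state(); print(s["ee_pos"],s["finger_gap"],s["q"],rel([.5527,.1917,.2],down(-17.2),s))
E
```

```text
[0.518 0.015 0.202] 0.027891391807708183 [ 0.454  0.328 -0.724  1.908  0.255  1.005  0.085] (array([0.711, 0.557, 0.009]), array([-0.007,  0.001,  0.979]))
```

Emit:
send_rows([
  {"slide": [0.15, 0.12, 0], "dr": [0, 0, 0.2]},
  {"slide": [0.3, 0.24, 0], "dr": [0, 0, 0.4]},
  {"slide": [0.45, 0.36, 0], "dr": [0, 0, 0.6]},
  {"slide": [0.6, 0.48, 0], "dr": [0, 0, 0.8]},
  {"slide": [0.711, 0.557, 0], "dr": [0, 0, 0.979]},
  {"slide": [0.711, 0.557, 0], "dr": [0, 0, 0.979]},
  {"slide": [0.711, 0.557, 0], "dr": [0, 0, 0.979]},
])

```text
clock: 14.0
ee_pos: [0.5534, 0.1894, 0.2017]
tcp_rot: [0.805, 0.593, -0.003, -0.001]
wrist_force: [0.3, -0.7, -1.1]
finger_gap: 0.0276
finger_force: 25.0
```

```bash
python3 - <<'E'
from h import *
np.set_printoptions(precision=4,suppress=True)
im=cams.read_camera("wrist"); save(im,"w5"); P=pts(im).reshape(-1,3); C=im["color"].reshape(-1,3).astype(int)
s=ctrl.state(); print(s["clock"],s["ee_pos"],s["q"],rel([.5527,.1917,.2],down(-17.2),s))
# in estimated holder frame
H=lambda q:(R.from_euler("z",17.2,degrees=True).apply(q-np.array([.5527,.1917,0])))*1000
h=H(P); o=(C[:,0]>C[:,2]+50)&(abs(h[:,0])<80)&(abs(h[:,1])<90)
t=h[o&(h[:,2]>80)&(h[:,2]<88)]
for sg in (1,-1):
    k=t[(sg*t[:,1]>15)]; print("cheek",sg,len(k),np.percentile(k,[1,99],axis=0) if len(k) else "")
    if len(k)>20: print(cv2.minAreaRect(k[:,:2].astype(np.float32)))
b=h[o&(h[:,2]>3)&(h[:,2]<12)]; print("base",len(b),np.percentile(b,[0.5,99.5],axis=0))
for o in models.outline_of("soap_carton","wrist")[:2]:
    q=h[(o["region"]).ravel()]; print(o["p"],o["rect"],np.percentile(q,[2,50,98],axis=0))
E
```

```text
14.05 [0.5535 0.1891 0.2018] [ 0.022   0.4163 -0.5922  1.7627  0.2628  1.0482 -0.9664] (array([ 0.0111, -0.0075,  0.0089]), array([-0.0054,  0.0047, -0.0024]))
cheek 1 418 [[-14.9186  33.4058  80.1963]
 [ 23.1783  39.5132  84.7339]]
((3.867826461791992, 36.516727447509766), (39.174468994140625, 6.158786773681641), 0.4107380509376526)
cheek -1 0 
base 5578 [[-45.2726 -56.0955   4.9138]
 [ 31.6484  64.8305   9.4824]]
0.67 [246.6, 185.6, 323.1, 318.0] [[-11.274   -6.9019 166.4412]
 [  1.7083  17.089  235.9925]
 [ 14.7496  26.2357 237.4889]]
```

View pics/w5.png

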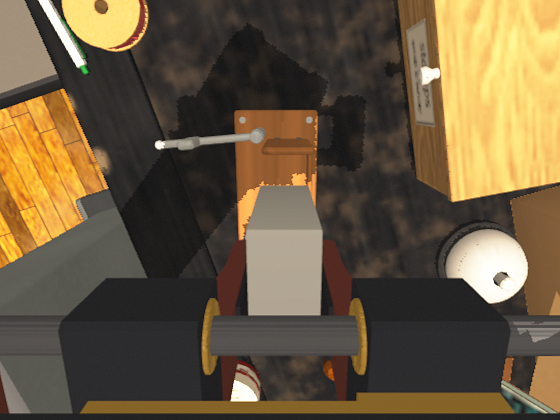

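The view shows the carton held above the bay. The bar is still open, running from (160,145) to the hinge at (257,135), and the +y cheek is at (288,147). The correction needed is about 1–2 mm, so I'll lower it now.

Emit:
send_rows([
  {"slide": [0.009, 0.005, 0.1], "dr": [0, 0, 0]},
  {"slide": [0.009, 0.005, 0.25], "dr": [0, 0, 0]},
  {"slide": [0.009, 0.005, 0.35], "dr": [0, 0, 0]},
  {"slide": [0.009, 0.005, 0.45], "dr": [0, 0, 0]},
  {"slide": [0.009, 0.005, 0.55], "dr": [0, 0, 0]},
  {"slide": [0.009, 0.005, 0.67], "dr": [0, 0, 0]},
  {"slide": [0.009, 0.005, 0.67], "dr": [0, 0, 0]},
])

```text
clock: 14.98
ee_pos: [0.553, 0.192, 0.0662]
tcp_rot: [0.805, 0.593, -0.004, -0.001]
wrist_force: [-0.1, -0.3, -0.9]
finger_gap: 0.0278
finger_force: 25.0
```

Emit:
send_rows([
  {"slide": [0, 0, 0.025], "dr": [0, 0, 0]},
  {"slide": [0, 0, 0.05], "dr": [0, 0, 0]},
  {"slide": [0, 0, 0.057], "dr": [0, 0, 0]},
  {"slide": [0, 0, 0.057], "dr": [0, 0, 0]},
])

```text
clock: 15.48
ee_pos: [0.5543, 0.1925, 0.0569]
tcp_rot: [0.805, 0.593, -0.002, -0.001]
wrist_force: [0.9, -0.0, -0.3]
finger_gap: 0.0283
finger_force: 25.0
```

Emit:
send_rows([
  {"slide": [0, 0, 0.005], "dr": [0, 0, 0]},
  {"slide": [0, 0, 0.012], "dr": [0, 0, 0]},
  {"slide": [0, 0, 0.012], "dr": [0, 0, 0]},
])

```text
clock: 15.85
ee_pos: [0.5544, 0.1926, 0.055]
tcp_rot: [0.805, 0.593, -0.002, -0.001]
wrist_force: [-1.6, -0.7, 4.5]
finger_gap: 0.0279
finger_force: 25.0
```

```bash
python3 - <<'E'
from h import *
np.set_printoptions(precision=4,suppress=True)
s=ctrl.state(); print(s["clock"],s["ee_pos"],s["wrist_force"],s["torque"])
E
```

```text
15.85 [0.5544 0.1926 0.055 ] [-1.5957 -0.7229  4.5281] [-0.1955  0.3019 -0.005 ]
```

Emit:
send_rows([
  {"slide": [0, 0, 0], "dr": [0, 0, 0]},
  {"slide": [0, 0, 0], "dr": [0, 0, 0]},
  {"slide": [0, 0, 0], "dr": [0, 0, 0]},
], fingers=0.65)

```text
clock: 16.23
ee_pos: [0.5542, 0.1925, 0.0542]
tcp_rot: [0.805, 0.593, -0.002, -0.001]
wrist_force: [1.1, -0.7, 0.0]
finger_gap: 0.0537
finger_force: 0.0
```

Emit:
send_rows([
  {"slide": [0, 0, -0.15], "dr": [0, 0, 0]},
  {"slide": [0, 0, -0.35], "dr": [0, 0, 0]},
  {"slide": [0, 0, -0.6], "dr": [0, 0, 0]},
  {"slide": [0, 0, -0.8], "dr": [0, 0, 0]},
  {"slide": [0, 0, -0.8], "dr": [0, 0, 0]},
])

```text
clock: 16.85
ee_pos: [0.5568, 0.1938, 0.2178]
tcp_rot: [0.805, 0.593, 0.001, -0.0]
wrist_force: [0.4, -0.0, -0.6]
finger_gap: 0.0572
finger_force: 0.0
```

```bash
python3 - <<'E'
from h import *
np.set_printoptions(precision=4,suppress=True)
im=cams.read_camera("wrist"); save(im,"w6"); P=pts(im).reshape(-1,3); C=im["color"].reshape(-1,3).astype(int)
s=ctrl.state(); print(s["clock"],s["ee_pos"],s["q"])
H=lambda q:(R.from_euler("z",17.2,degrees=True).apply(q-np.array([.5527,.1917,0])))*1000
h=H(P)
for o in models.outline_of("soap_carton","wrist")[:2]:
    q=h[(o["region"]).ravel()]; t=q[q[:,2]>84]; print(o["p"],o["rect"],np.percentile(t,[2,50,98],axis=0),cv2.minAreaRect(t[:,:2].astype(np.float32)))
g=h[(C.max(1)-C.min(1)<40)&(h[:,2]>34)&(h[:,2]<74)&(h[:,1]>20)&(h[:,1]<70)&(h[:,0]<0)&(h[:,0]>-130)]
t=g[g[:,2]>64]; print("tab",len(t),t.mean(0),np.ptp(t,0)); b=g[g[:,2]<50]; print("bar",cv2.minAreaRect(b[:,:2].astype(np.float32)))
E
```

```text
16.9 [0.5556 0.1929 0.2155] [ 0.024   0.4067 -0.6005  1.7435  0.2565  1.0725 -0.9647]
0.89 [264.3, 158.2, 299.5, 232.3] [[-11.8816 -22.1503  87.8101]
 [  1.6897   4.084   89.4865]
 [ 14.7247  28.2634  90.9393]] ((1.389266014099121, 24.751279830932617), (27.83355140686035, 96.28585052490234), 0.3238179385662079)
0.57 [157.3, 114.2, 313.7, 255.7] [[-13.5094 -31.8381  84.0345]
 [  3.6339  35.2746  88.3474]
 [ 20.8772  72.9077 379.5031]] ((3.585206985473633, 20.205963134765625), (37.7172737121582, 105.40311431884766), 0.08833920955657959)
tab 179 [-66.2553  38.2659  68.3206] [82.2013 15.4284  7.8215]
bar ((-62.40473175048828, 42.03861999511719), (92.6579818725586, 8.797840118408203), 5.591125011444092)
```

View pics/w6.png

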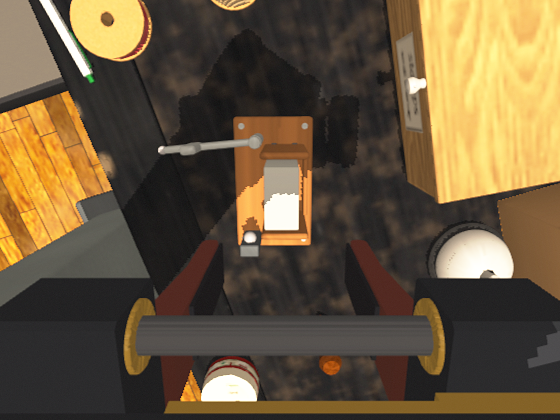

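The carton now stands in the bay with its top at about 90 mm, seen at (282,195). The bar is still open at (160–255, 147), so I'll shut the fingers and move to the far side of the tab.

Emit:
send_rows([
  {"slide": [0.1, -0.15, 0], "dr": [0, 0, 0]},
  {"slide": [0.22, -0.31, 0], "dr": [0, 0, 0]},
  {"slide": [0.325, -0.46, 0], "dr": [0, 0, 0]},
  {"slide": [0.325, -0.46, 0.25], "dr": [0, 0, 0]},
  {"slide": [0.325, -0.46, 0.5], "dr": [0, 0, 0]},
  {"slide": [0.325, -0.46, 0.7], "dr": [0, 0, 0]},
  {"slide": [0.325, -0.46, 0.81], "dr": [0, 0, 0]},
  {"slide": [0.325, -0.46, 0.81], "dr": [0, 0, 0]},
  {"slide": [0.325, -0.46, 0.81], "dr": [0, 0, 0]},
], fingers=0, force=10)

```text
clock: 18.08
ee_pos: [0.4856, 0.2821, 0.0526]
tcp_rot: [0.805, 0.593, -0.002, -0.001]
wrist_force: [-0.2, -0.0, 0.4]
finger_gap: 0.0006
finger_force: 0.0
```

```bash
cat >> h.py <<'E'
O=np.array([.5539,.1926]); YAW=-17.2
def hol(p): return R.from_euler("z",-YAW,degrees=True).apply([p[0]-O[0],p[1]-O[1],0])[:2]*1000
E
python3 - <<'E'
from h import *
np.set_printoptions(precision=3,suppress=True)
s=ctrl.state(); c=hol(s["ee_pos"]); print(s["clock"],s["ee_pos"],c,s["finger_gap"],rel(s["ee_pos"],down(-17.2),s)[1])
for th in np.arange(1.45,-.01,-.145):
    T=np.array([-24,42])+55*np.array([-np.sin(th),-np.cos(th)]); n=np.array([-np.cos(th),np.sin(th)])
    w=T+4*n+[-13.5,10-5*max(0,1-th/.6)]; d=(w-c)/200; print(round(th,2),w,"slide",d[1],d[0])
E
```

```text
18.075 [0.486 0.282 0.053] [-91.73   65.307] 0.0005616294757563794 [-0.006  0.003 -0.002]
1.45 [-92.581  49.343] slide -0.07981949957638367 -0.004255784517834371
1.3 [-91.619  41.412] slide -0.11947419659228928 0.0005537910018039582
1.16 [-89.522  33.704] slide -0.15801780623239942 0.011042697904488393
1.01 [-86.332  26.379] slide -0.19464136796155224 0.0269907930375539
0.87 [-82.117  19.592] slide -0.22857621957159993 0.04806335477803586
0.72 [-76.966  13.485] slide -0.25911013000853805 0.0738181082331053
0.58 [-70.987   8.02 ] slide -0.28643558114528195 0.10371450778878077
0.43 [-64.305   2.433] slide -0.3143715514260943 0.1371250821830349
0.29 [-57.06   -2.143] slide -0.3372501857516713 0.1733486039907661
0.14 [-49.405  -5.637] slide -0.35471810667514103 0.21162480711700715
-0.0 [-41.5  -8. ] slide -0.36653549782110967 0.2511503434048498
```

Emit:
send_rows([
  {"slide": [-0.04, 0, 0], "dr": [0, 0, 0]},
  {"slide": [-0.08, -0.004, 0], "dr": [0, 0, 0]},
  {"slide": [-0.12, 0, 0], "dr": [0, 0, 0]},
  {"slide": [-0.158, 0.011, 0], "dr": [0, 0, 0]},
  {"slide": [-0.195, 0.027, 0], "dr": [0, 0, 0]},
  {"slide": [-0.229, 0.048, 0], "dr": [0, 0, 0]},
  {"slide": [-0.259, 0.074, 0], "dr": [0, 0, 0]},
  {"slide": [-0.286, 0.104, 0], "dr": [0, 0, 0]},
  {"slide": [-0.314, 0.137, 0], "dr": [0, 0, 0]},
  {"slide": [-0.337, 0.173, 0], "dr": [0, 0, 0]},
  {"slide": [-0.337, 0.173, 0], "dr": [0, 0, 0]},
])

```text
clock: 19.45
ee_pos: [0.4994, 0.2065, 0.0525]
tcp_rot: [0.806, 0.592, -0.002, -0.001]
wrist_force: [-0.0, 0.5, -0.1]
finger_gap: 0.0005
finger_force: 0.0
```

```bash
python3 - <<'E'
from h import *
np.set_printoptions(precision=3,suppress=True)
s=ctrl.state(); print(s["clock"],s["ee_pos"],hol(s["ee_pos"]),s["wrist_force"])
im=cams.read_camera("wrist"); save(im,"w7"); a=im["color"][60:330,130:400][...,::-1]
t=cams.read_camera("top"); b=t["color"][170:240,140:220][...,::-1]
cv2.imwrite("pics/m7.png",np.hstack([cv2.resize(a,(400,400)),cv2.resize(b,(400,400))]))
E
```

```text
19.45 [0.499 0.206 0.053] [-56.193  -2.855] [-0.014  0.523 -0.115]
```

View pics/m7.png

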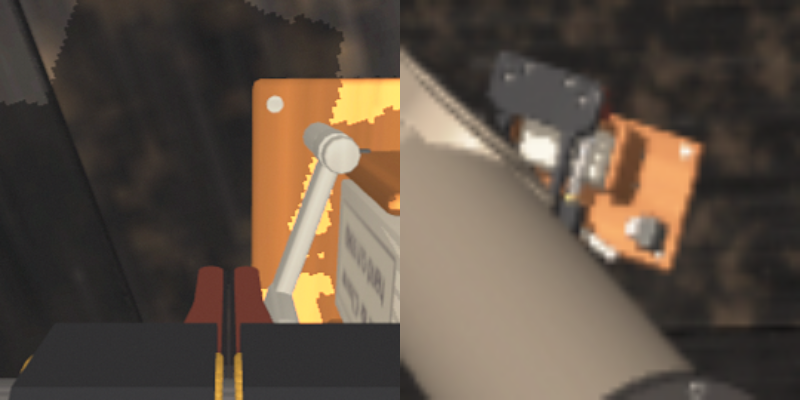

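The bar is most of the way round, with the fingers on its tab at (235,285), and the carton still stands. I'll finish the push in small steps.

Emit:
send_rows([
  {"slide": [-0.01, 0.018, 0], "dr": [0, 0, 0]},
  {"slide": [-0.018, 0.038, 0], "dr": [0, 0, 0]},
  {"slide": [-0.025, 0.058, 0], "dr": [0, 0, 0]},
  {"slide": [-0.03, 0.074, 0], "dr": [0, 0, 0]},
  {"slide": [-0.03, 0.074, 0], "dr": [0, 0, 0]},
])

```text
clock: 20.18
ee_pos: [0.5097, 0.1982, 0.0523]
tcp_rot: [0.805, 0.593, -0.003, -0.002]
wrist_force: [-2.9, 3.1, -1.4]
finger_gap: 0.0005
finger_force: 1.8
```

Emit:
send_rows([
  {"slide": [0, 0.008, 0], "dr": [0, 0, 0]},
  {"slide": [0, 0.015, 0], "dr": [0, 0, 0]},
  {"slide": [0, 0.015, 0], "dr": [0, 0, 0]},
])

```text
clock: 20.55
ee_pos: [0.5147, 0.1958, 0.0525]
tcp_rot: [0.806, 0.593, -0.002, -0.001]
wrist_force: [0.9, -0.5, 0.1]
finger_gap: 0.0003
finger_force: 0.0
```

```bash
python3 - <<'E'
from h import *
np.set_printoptions(precision=3,suppress=True)
s=ctrl.state(); print(s["clock"],s["ee_pos"],hol(s["ee_pos"]),R.from_euler("z",17.2,degrees=True).apply(s["wrist_force"]))
E
```

```text
20.55 [0.515 0.196 0.053] [-38.414  -8.531] [ 1.007 -0.19   0.105]
```

Emit:
send_rows([
  {"slide": [0, 0.007, 0], "dr": [0, 0, 0]},
  {"slide": [0, 0.013, 0], "dr": [0, 0, 0]},
  {"slide": [0, 0.013, 0], "dr": [0, 0, 0]},
])

```text
clock: 20.92
ee_pos: [0.5166, 0.1953, 0.0525]
tcp_rot: [0.805, 0.593, -0.002, -0.001]
wrist_force: [-0.3, 0.6, 0.6]
finger_gap: 0.0008
finger_force: 0.1
```

```bash
python3 - <<'E'
from h import *
np.set_printoptions(precision=3,suppress=True)
im=cams.read_camera("wrist"); P=pts(im).reshape(-1,3)
h=R.from_euler("z",17.2,degrees=True).apply(P-np.array([.5539,.1926,0]))*1000; C=im["color"].reshape(-1,3).astype(int)
g=h[(C.max(1)-C.min(1)<40)&(h[:,2]>34)&(h[:,2]<50)&(h[:,1]>-8)&(h[:,1]<30)&(h[:,0]<-12)&(h[:,0]>-45)]
print("bar",len(g),cv2.minAreaRect(g[:,:2].astype(np.float32)), np.polyfit(g[:,1],g[:,0],1))
s=ctrl.state(); print(s["clock"],s["ee_pos"],hol(s["ee_pos"]),R.from_euler("z",17.2,degrees=True).apply(s["wrist_force"]))
E
```

```text
bar 1243 ((-19.670875549316406, 11.127580642700195), (37.61824417114258, 13.226624488830566), 88.38040161132812) [ -0.024 -20.297]
20.975 [0.517 0.195 0.052] [-36.498  -8.382] [-0.456 -0.152  0.628]
```

Emit:
send_rows([
  {"slide": [0, 0.007, 0], "dr": [0, 0, 0]},
  {"slide": [0, 0.014, 0], "dr": [0, 0, 0]},
  {"slide": [0, 0.02, 0], "dr": [0, 0, 0]},
  {"slide": [0, 0.02, 0], "dr": [0, 0, 0]},
])

```text
clock: 21.48
ee_pos: [0.5169, 0.1951, 0.0523]
tcp_rot: [0.805, 0.593, -0.004, -0.002]
wrist_force: [-9.9, 0.7, 7.9]
finger_gap: 0.0005
finger_force: 5.2
```

It now meets a hard stop with about 10 N at the tab. I'll back off, lift and check.

Emit:
send_rows([
  {"slide": [0, -0.08, 0], "dr": [0, 0, 0]},
  {"slide": [0, -0.2, 0], "dr": [0, 0, 0]},
  {"slide": [0, -0.3, -0.2], "dr": [0, 0, 0]},
  {"slide": [-0.3, -0.3, -0.5], "dr": [0, 0, 0]},
  {"slide": [-0.6, -0.3, -0.8], "dr": [0, 0, 0]},
  {"slide": [-0.6, -0.3, -0.8], "dr": [0, 0, 0]},
  {"slide": [-0.6, -0.3, -0.8], "dr": [0, 0, 0]},
])

```text
clock: 22.35
ee_pos: [0.4291, 0.0958, 0.215]
tcp_rot: [0.807, 0.591, -0.0, 0.001]
wrist_force: [0.3, 0.1, -0.3]
finger_gap: 0.0005
finger_force: 0.0
```

```bash
python3 - <<'E'
from h import *
np.set_printoptions(precision=3,suppress=True)
im=cams.read_camera("wrist"); P=pts(im).reshape(-1,3)
h=R.from_euler("z",17.2,degrees=True).apply(P-np.array([.5539,.1926,0]))*1000; C=im["color"].reshape(-1,3).astype(int)
g=h[(C.max(1)-C.min(1)<40)&(h[:,2]>44)&(h[:,2]<51)&(h[:,1]>-48)&(h[:,1]<32)&(h[:,0]<-12)&(h[:,0]>-60)]
print("bar",len(g),cv2.minAreaRect(g[:,:2].astype(np.float32)), np.polyfit(g[:,1],g[:,0],1))
for o in models.outline_of("soap_carton","wrist")[:1]:
    q=h[o["region"].ravel()]; t=q[q[:,2]>84]; print(o["p"],np.percentile(t,[2,50,98],axis=0))
save(im,"w8"); a=im["color"][20:330,130:440][...,::-1]; cv2.imwrite("pics/m8.png",cv2.resize(a,(600,600)))
E
```

```text
bar 734 ((-20.5452880859375, -12.862892150878906), (72.3985595703125, 19.63658332824707), 82.94269561767578) [  0.077 -21.509]
0.76 [[-13.453 -24.637  85.101]
 [ -0.342  -6.21   89.508]
 [ 13.611  11.275  91.202]]
```

View pics/m8.png

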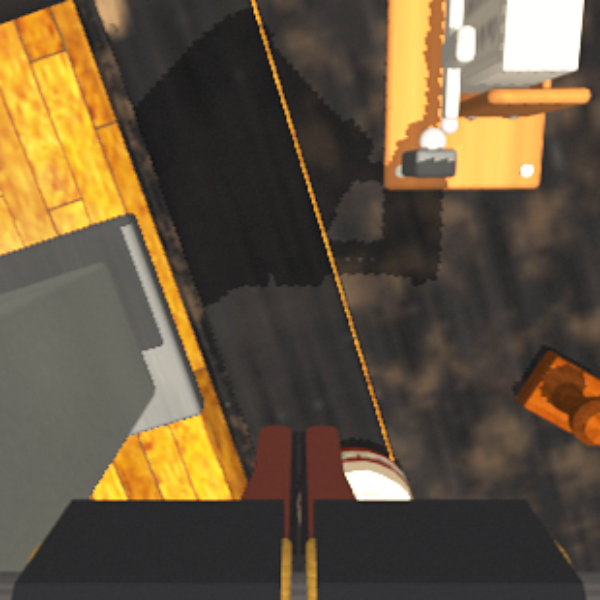

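```bash
python3 - <<'E'
from h import *
np.set_printoptions(precision=3,suppress=True)
im=cams.read_camera("wrist"); P=pts(im).reshape(-1,3)
h=R.from_euler("z",17.2,degrees=True).apply(P-np.array([.5539,.1926,0]))*1000
for y0 in range(-45,45,6):
    k=h[(abs(h[:,1]-y0)<3)&(h[:,2]>46.0)&(h[:,2]<50)&(h[:,0]>-45)&(h[:,0]<-14)]
    print(y0,len(k),np.percentile(k[:,0],[5,50,95]) if len(k)>5 else "")
E
```

```text
-45 38 [-33.726 -29.473 -26.7  ]
-39 26 [-25.584 -23.597 -21.172]
-33 62 [-25.481 -22.619 -16.397]
-27 48 [-25.431 -23.196 -20.461]
-21 44 [-25.599 -23.231 -20.603]
-15 8 [-26.804 -26.633 -25.691]
-9 7 [-26.953 -26.621 -26.275]
-3 35 [-25.824 -23.914 -20.257]
3 57 [-25.414 -23.085 -20.414]
9 51 [-25.555 -23.023 -21.027]
15 59 [-25.515 -22.921 -20.547]
21 51 [-25.567 -23.214 -20.764]
27 0 
33 0 
39 0
```

The bar's front edge stays at x = -25.5 mm along its whole visible length, so it is parallel to the holder front and fully shut.

```bash
python3 -c "
from bench import workorder
print(workorder.sign_off())"
```

```text
the job is handed in; nothing more can be done
None
```

The soap carton stands upright in the holder with a broad face to the front, the keeper bar is fully shut, the arm is clear of everything, and the job is handed in at about 22 s of the 62 s; no verdict came back.

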